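# Stand two files in their pipe pots, leaning over the long foot

## Robot

A 6-joint arm with a two-finger parallel gripper is mounted at the origin on the work surface. World frame = base frame: x ahead of the robot, y to its left, z up, the work surface at z = 0. Lengths are in m, angles in rad, forces in N, time in s.
With the tool pointing down it reaches from about 0.35 to 0.95 m from the base axis. Payload 17.4 kg.
Tool frame: the origin (TCP) lies at the centre of the arm's flange, where the gripper is bolted on; the fingertips stand 186 mm ahead of it and the grasp point (between the pads) lies 167 mm ahead of it; z points along the fingers, y is the line along which they close (so a half turn about z gives the same grasp; the last joint's range is limited). The gripper opens to 93 mm and grips with 3 to 60 N. Pads are 15 mm wide; open, the fingers measure 128 mm over their backs; the gripper's body (75 mm by 188 mm) begins 65 mm behind the grasp point.
Start: joints at [1.105, 0.116, 1.442, -0, 1.584, -0.038], TCP at [0.28, 0.614, 0.405] pointing down, gripper open.
Joint ranges: [-2.83, 2.83], [-0.83, 2.19], [0.07, 2.5], [-1.14, 4.28], [0.01, 3], [-2.97, 2.97]. Speed limits (rad/s): [1.89, 1.89, 2.22, 3.14, 3.14, 3.14].

## Interface

Orientations are given as a rotation vector (axis times angle).
In Python, from plant import telemetry, capture, ticket gives the robot as it stands.
- The arm moves only by the tool drive_tool, never from a script. Its argument "commands" is a list that holds one entry, the list of rows, each a list of 7 numbers: the shift along the tool's x, y, z in units of 6 cm (1.0 is 6 cm), then the turn, a rotation vector about the tool's x, y, z in units of 4 degrees (1.0 is 4 degrees), then the closure, from 0 (fully open) to 1 (shut). A call has 1 to 10 rows; each row shifts and turns the commanded pose from where the row before left it, along the tool's axes as they then stand; what a row does not reach is not made up. A row lasts 1/8 s, in which the tool goes at most 62.5 mm and 10.7 degrees, less where a joint would pass 70% of its speed; a pose out of reach is approached as far as the arm can. A call with a number of a shift or a turn outside -1 to 1 is refused whole. A call with a gripper value outside its range is refused whole. The fingers move at their own pace and stop on an object; "squeeze" is the grip in N (left out, the last holds). Time passes only in rows, so rows that do not move let the fingers close. It gives the time, the measured TCP pose, the force, the opening and the grip force at its end, in the units of the state.
- telemetry.get_obs(): the state, without advancing time (a new reading comes with each control period).
- capture(name): name is "scene" or "top" or "wrist"; returns a dict with "image" (384x512x3 uint8, red, green, blue), "camera_matrix" (3x3 intrinsics, pixels), "position" and "attitude" of the camera in the world. Camera axes: x right, y up, looking along -z (the intrinsics and any distortion apply to the point x, -y, -z); pixel columns grow to the right and rows downward; lengths in m; the calibration is good to about 2 mm. A picture is of the moment at which its call begins. There is no depth.
- ticket.sign_off(): hands the job in; it is judged then, once.
The state is a dict: "t": time; "joint_positions": joint angles; "dq": joint speeds; "tau": joint torques, N m; "tcp_pos": TCP position; "ee_rot": TCP orientation; "contact_force": force on the tool from outside, world axes, zero at the start; "wrist_torque": the same for the moment, N m; "finger_gap": finger opening in m; "gripper_force": force on a finger pad.
Only numpy, scipy, OpenCV 4.12 (cv2) and the standard library are available. Lean on these libraries where they do the work, as an engineer would, in place of code of your own. Each camera call takes 0.05 s, during which the arm holds its last target. There are 200 camera calls.

## Task

Put the two round files away: stand the long file in the tall pot and the short file in the short pot, blade down, handle leaning on the rim squarely over the side where the pot's foot plate sticks out, so the pot cannot tip. Lower each file until its blade is at the bottom of the pot before you let go, and leave the pots and everything else on the table where they are.

Things in the scene. Friction and masses are not known exactly. Their poses are not given: they have to be found in the camera images.
- long_file: longer round file, 200 mm: a 135 mm bare steel blade, 10 mm thick, then a round wooden handle, 25 mm thick (thinner over its first 16 mm). Origin at the blade's free end, on the axis; z runs along the file to the handle. At the start it lies in its rest at 35 degrees to the level, handle up and free. 80 to 150 g, evenly spread; friction 0.45 to 0.75
- long_file_top (a point): centre of the end of that file's handle
- long_file_grip (a point): middle of the handle, 170 mm from the blade's free end: the place to take it
- short_file: shorter round file, 160 mm: a 100 mm bare steel blade, 10 mm thick, then a round wooden handle, 25 mm thick (thinner over its first 16 mm). Origin at the blade's free end, on the axis; z runs along the file to the handle. At the start it lies in its rest at 35 degrees to the level, handle up and free. 80 to 150 g, evenly spread; friction 0.45 to 0.75
- short_file_top (a point): centre of the end of that file's handle
- short_file_grip (a point): middle of the handle, 132 mm from the blade's free end: the place to take it
- tall_pot: taller, wider pipe pot: upright steel pipe, outside 74 mm, inside 66 mm, rim 122 mm and inner floor 12 mm above the table, welded to a foot plate 8 mm thick, as wide as the pipe, that sticks out 70 mm beyond the pipe on the pot's -x side (the long foot; 8 mm on the far side). Origin on the pipe's axis at table level, z up. Loose, 1.5 kg
- short_pot: shorter, narrower pipe pot: upright steel pipe, outside 58 mm, inside 50 mm, rim 84 mm and inner floor 12 mm above the table, welded to a foot plate 8 mm thick, as wide as the pipe, that sticks out 70 mm beyond the pipe on the pot's -x side (the long foot; 8 mm on the far side). Origin on the pipe's axis at table level, z up. Loose, 1.5 kg
- long_rest: fixed bare steel rest that holds the long file at the start: foot 60 mm wide and 6 mm thick, at its -x end a two-pronged fork (33 mm wide, 79 mm tall, 21 mm to -x of the origin) under the blade, at its +x end a stop for the blade's end. The file's handle hangs free beyond the fork, to -x. Origin on the table, z up
- short_rest: fixed bare steel rest that holds the short file at the start: foot 60 mm wide and 6 mm thick, at its -x end a two-pronged fork (33 mm wide, 62 mm tall, 0 mm to -x of the origin) under the blade, at its +x end a stop for the blade's end. The file's handle hangs free beyond the fork, to -x. Origin on the table, z up
- spray_can: bystander: upright grey spray can, 52 mm dia., 190 mm tall
- tube_a: bystander: offcut of square steel tube, 40 x 40 x 90 mm, lying
- tube_b: bystander: offcut of square steel tube, 30 x 30 x 120 mm, lying
- chisel: bystander: cold chisel lying flat, 165 mm long, 16 mm bar
- scratch_brush: bystander: brush, 200 mm long, lying flat
- magnet_square: bystander: flat triangular welding magnet, about 110 x 100 mm, 20 mm thick
Things that resemble listed ones, but are neither listed nor needed, are in the scene too. What is shaped like the short_file but green or yellow is not meant.

How it is judged:
By the outcome, as a careful person would: the job done as asked, in the order asked, and still so for the second after the job is handed in, with the robot touching nothing.
It also fails if it takes over 72 s, if anything falls off the work surface, if the arm or the gripper's body presses on something with over 40 N, if the wrist force passes 120 N, or if a joint passes its speed limit or range.

## Working session

There is one attempt and no reset: what is moved stays moved. The work goes in short steps, Python scripts to look and compute and a tool call to move; the robot and the scene stay as the last step left them, time stands still between calls to the robot, and variables do not carry over. Pictures are saved under pics/ and viewed, at most 10 in all, crops included, and the job is handed in when it is done.

Besides the shell and the picture viewer there is one more tool, called as name(argument=value, ...) on one line, values as JSON. drive_tool: Moves the arm, as the interface text tells. Its arguments: {"type":"object","properties":{"commands":{"type":"array","items":{"type":"array","items":{"type":"array","items":{"type":"number","minimum":-1,"maximum":1}}}},"squeeze":{"type":"number"}},"required":["commands"]}

```bash
mkdir -p pics; ls
python3 - <<'E'
from plant import telemetry, capture
import cv2,numpy as np
print(telemetry.get_obs())
for n in("scene","top"):
    c=capture(n); cv2.imwrite(f"pics/{n}0.png",c["image"][:,:,::-1]); np.savez(f"{n}0.npz",**c)
    print(n,c["camera_matrix"],c["position"],c["attitude"],[k for k in c])
a=[cv2.resize(cv2.imread(f"pics/{n}0.png"),(800,600)) for n in("scene","top")]
for n,i in zip(("scene","top"),a): cv2.imwrite(f"pics/{n}0b.png",i)
E
```

```text
pics
{'t': 0.0, 'joint_positions': array([ 1.10520225e+00,  1.16536103e-01,  1.44226135e+00,  9.22886789e-06,
        1.58399897e+00, -3.78093766e-02]), 'dq': array([-9.76186105e-04,  1.29882944e-03, -9.50035921e-04, -1.84623286e-04,
       -8.11792724e-05, -9.28217295e-04]), 'tau': array([-1.42666169e-03, -7.21292138e+01, -6.22599220e+01,  7.79337413e-02,
        2.40613270e-02, -7.58573970e-05]), 'tcp_pos': array([0.28005178, 0.61418969, 0.40397368]), 'ee_rot': array([-6.66784802e-01, -3.06970020e+00,  1.82750805e-03]), 'contact_force': array([-0.05892915, -0.75352342, -0.11229292]), 'wrist_torque': array([ 0.02754099, -0.04352567, -0.00839328]), 'gripper_force': 0.0, 'finger_gap': 0.09306817331853938}
scene [[439.56413661   0.         259.65649104]
 [  0.         439.56413661 185.8211114 ]
 [  0.           0.           1.        ]] [ 1.06906228 -0.73759663  1.27055401] [0.63550893 0.21001385 0.6613649 ] ['image', 'camera_matrix', 'position', 'attitude']
top [[360.10099753   0.         251.03396929]
 [  0.         360.10099753 195.14197123]
 [  0.           0.           1.        ]] [ 0.3362939  -0.0462573   1.44410792] [ 0.12111312 -0.12171778 -1.58659512] ['image', 'camera_matrix', 'position', 'attitude']
```

View pics/scene0b.png

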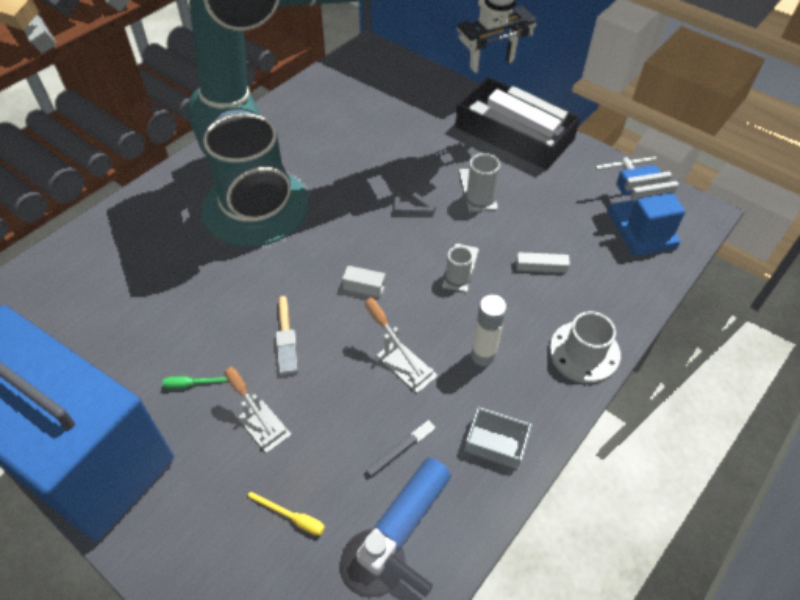

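View pics/top0b.png

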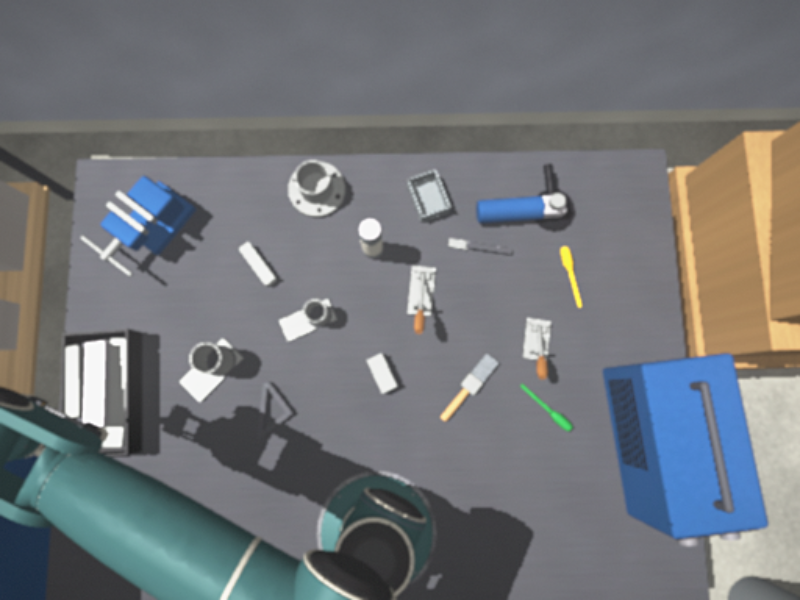

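The scene view (800 wide) and top view show these candidates for each target:

| Target | Scene px | Top px | Choice |
|---|---|---|---|
| Long file (orange handle, larger rest) | (375,310) | (419,320) | long_file |
| Short file (orange handle, smaller rest) | (236,380) | (543,367) | short_file |
| Green lookalike | (190,382) | (547,408) | rejected by colour |
| Yellow lookalike | (290,513) | (570,275) | rejected by colour |
| Tall pipe with foot plate | (482,180) | (207,358) | tall_pot |
| Short pipe with foot plate | (460,265) | (317,312) | short_pot |
| Round-flange pipe | (592,338) | (313,180) | rejected, no foot plate |

Next I'll measure these and check the choice in a crop.

```bash
cat > h.py <<'E'
import numpy as np,cv2
from scipy.spatial.transform import Rotation as R
def load(n): return dict(np.load(n+".npz"))
def rays(c,px):
    px=np.atleast_2d(px).astype(float);K=c["camera_matrix"]
    d=np.c_[(px[:,0]-K[0,2])/K[0,0],-(px[:,1]-K[1,2])/K[1,1],-np.ones(len(px))]
    return R.from_rotvec(c["attitude"]).apply(d)
def plane(c,px,z):
    d=rays(c,px);p=c["position"];return p+d*((z-p[2])/d[:,2])[:,None]
def proj(c,P):
    q=R.from_rotvec(c["attitude"]).inv().apply(np.atleast_2d(P)-c["position"]);K=c["camera_matrix"]
    return np.c_[K[0,0]*q[:,0]/-q[:,2]+K[0,2],K[1,1]*q[:,1]/q[:,2]+K[1,2]]
def tri(cs,pxs):
    A=np.zeros((3,3));b=np.zeros(3)
    for c,p in zip(cs,pxs):
        d=rays(c,p)[0];d/=np.linalg.norm(d);M=np.eye(3)-np.outer(d,d);A+=M;b+=M@c["position"]
    return np.linalg.solve(A,b)
def orange(c):
    h=cv2.cvtColor(c["image"],cv2.COLOR_RGB2HSV)
    m=cv2.inRange(h,(5,130,70),(14,255,255));n,l,s,ce=cv2.connectedComponentsWithStats(m)
    o=[]
    for i in range(1,n):
        if s[i,4]>25:
            p=np.argwhere(l==i)[:,::-1].astype(float);m0=p.mean(0);v=np.linalg.svd(p-m0,full_matrices=0)[2][0];t=(p-m0)@v
            o.append((s[i,4],m0,m0+v*t.min(),m0+v*t.max()))
    return o
E
python3 - <<'E'
from h import *
s,t=load("scene0"),load("top0")
for n,c in(("s",s),("t",t)):
    for o in orange(c): print(n,o[0],*[x.round(1) for x in o[1:]])
# rough pts
for n,ps,pt in(("tallrim",(482,162),(207,358)),("shortrim",(459,253),(317,312))):
    print(n,tri((s,t),(np.array(ps)*.64,np.array(pt)*.64)).round(3))
def crop(c,x0,y0,w,h,k): return cv2.resize(c["image"][y0:y0+h,x0:x0+w,::-1],None,fx=k,fy=k,interpolation=cv2.INTER_CUBIC)
a=crop(t,100,160,270,105,2.9);b=crop(s,130,90,200,100,3.9)
W=780
f=lambda i:cv2.resize(i,(W,295))
cv2.imwrite("pics/crop1.png",np.vstack([f(a),f(b)]))
E
```

```text
s 27 [56.3  1.3] [51.9  0.3] [60.2  2.1]
s 371 [56.6 16.2] [88.3  2.5] [33.  26.5]
s 110 [ 4.4 22.7] [-1.  15.7] [ 9.8 29.9]
s 89 [183.5  38.2] [195.9  30.8] [172.3  44.8]
s 95 [ 9.2 42. ] [21.9 36.7] [-0.8 46.2]
t 46 [268.  205.6] [268.5 199. ] [267.6 212. ]
t 60 [346.4 235.4] [345.9 229. ] [346.9 241.1]
tallrim [0.423 0.384 0.131]
shortrim [0.534 0.136 0.092]
```

View pics/crop1.png

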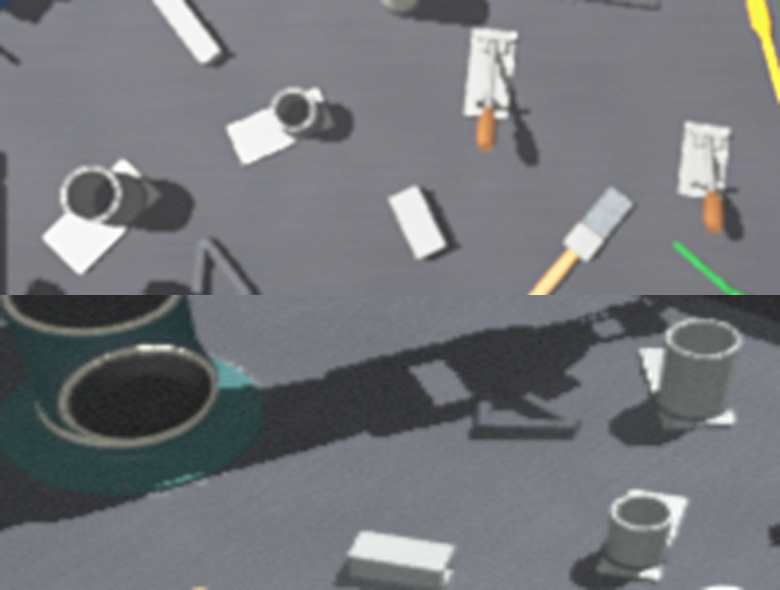

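The crop confirms the choice. The larger rest with the longer blade is at crop (487,75), and the smaller rest is at (712,160), with the green lookalike separate. Both pots show their white foot plates pointing toward lower left in the top view.

Run:
```python
from h import *
s,t=load("scene0"),load("top0")
hs=cv2.cvtColor(s["image"],cv2.COLOR_RGB2HSV)
print(hs[198,240],hs[243,151])
m=cv2.inRange(hs,(3,110,50),(14,255,255));m[:150]=0
n,l,st,ce=cv2.connectedComponentsWithStats(m)
S=[ce[i] for i in range(1,n) if st[i,4]>25]; print(S)
S=sorted(S,key=lambda x:-x[0])
T=[o[1] for o in orange(t)]
for nm,a,b,L in zip(("long","short"),S,T,(.168,.130)):
    g=tri((s,t),(a,b)); print(nm,"handle mid",g.round(4))
# plates in top view
g=t["image"].min(2)
k=np.array([270/780,105/295])
for nm,cs,rim,zr in(("tall",[(43,238),(82,273),(122,160)],(91,195),.122),("short",[(227,126),(247,164),(319,89)],(296,111),.084)):
    P=plane(t,np.array(cs)*k+[100,160],.008)
    # refine using white mask
    c=plane(t,np.array([rim])*k+[100,160],zr)[0]
    e=(P[0]+P[1])/2; d=(c-e)[:2]
    n_=P[1]-P[0]
    print(nm,"axis",c.round(3),"end",e.round(3),"dist",np.hypot(*d).round(3),"yaw",np.degrees(np.arctan2(d[1],d[0])).round(1),"edge yaw",(np.degrees(np.arctan2(n_[1],n_[0]))+90).round(1),"width",np.linalg.norm(n_).round(3))
# rests corners on foot top z=.006
for nm,cs in(("long",[(475,28),(518,31),(465,113),(510,117)]),("short",[(686,122),(731,127),(678,193),(724,197)])):
    P=plane(t,np.array(cs)*k+[100,160],.006);a=P[0]+P[1]-P[2]-P[3]
    print(nm,P.mean(0).round(3),"yaw",np.degrees(np.arctan2(a[1],a[0])).round(1))
w=__import__("plant").capture("wrist"); print(w["camera_matrix"],w["position"],w["attitude"])
o=__import__("plant").telemetry.get_obs(); Rt=R.from_rotvec(o["ee_rot"])
print((Rt.inv().apply(w["position"]-o["tcp_pos"])).round(3),(Rt.inv()*R.from_rotvec(w["attitude"])).as_matrix().round(3),Rt.as_matrix().round(3))
```

```text
[ 13 122 193] [ 13 124 198]
[array([  5.67164179, 153.26865672]), array([240.96666667, 198.78888889]), array([150.79381443, 242.59793814])]
long handle mid [ 0.5037 -0.1112  0.1066]
short handle mid [ 0.388  -0.4036  0.0854]
tall axis [0.423 0.391 0.122] end [0.347 0.465 0.008] dist 0.106 yaw -44.1 edge yaw -42.1 width 0.074
short axis [0.534 0.137 0.084] end [0.498 0.229 0.008] dist 0.099 yaw -68.5 edge yaw -62.8 width 0.062
long [ 0.597 -0.128  0.006] yaw -7.3
short [ 0.465 -0.419  0.006] yaw -9.2
[[329.85395585   0.         254.02904411]
 [  0.         329.85395585 191.62393504]
 [  0.           0.           1.        ]] [0.20932554 0.64771768 0.38365461] [-0.25280612 -0.16293854  1.1342372 ]
[0.078 0.001 0.02 ] [[-0.001  0.96   0.281]
 [ 1.     0.001 -0.001]
 [-0.001  0.281 -0.96 ]] [[-0.91   0.415 -0.   ]
 [ 0.415  0.91  -0.001]
 [ 0.    -0.001 -1.   ]]
```

```bash
cat > go.py <<'E'
# usage: go.py gx gy gz yaw_of_tool_x tilt N : equal rows bringing the grasp point there
import sys
from h import *
from plant import telemetry
def frame(yaw,tilt):
    a,t=np.radians([yaw,tilt]);h=np.array([np.cos(a),np.sin(a),0]);Z=np.array([0,0,1.])
    x=np.cos(t)*h+np.sin(t)*Z;z=-np.cos(t)*Z+np.sin(t)*h
    return R.from_matrix(np.c_[x,np.cross(z,x),z])
def go(g,yaw,tilt,N):
    o=telemetry.get_obs();R0=R.from_rotvec(o["ee_rot"]);R1=frame(yaw,tilt)
    p1=np.array(g)-.167*R1.as_matrix()[:,2]
    w=(R0.inv()*R1).as_rotvec()/N
    M=sum(R.from_rotvec(w*k).as_matrix() for k in range(N))
    d=np.linalg.solve(M,R0.inv().apply(p1-o["tcp_pos"]))
    print("t",round(o["t"],2),"row",(d/.06).round(2),np.degrees(w/4).round(2),"x",N)
def grasp():
    o=telemetry.get_obs();m=R.from_rotvec(o["ee_rot"]).as_matrix();return o["tcp_pos"]+.167*m[:,2],m,o
if __name__=="__main__":
    a=list(map(float,sys.argv[1:]));go(a[:3],a[3],a[4],int(a[5]))
E
python3 go.py .49 -.109 .24 171 0 14
```

```text
t 0.15 row [-0.5  -0.75 -0.  ] [-0.   -0.   -0.28] x 14
```

drive_tool(commands=[[[-0.5,-0.75,0,0,0,-0.28,0],[-0.5,-0.75,0,0,0,-0.28,0],[-0.5,-0.75,0,0,0,-0.28,0],[-0.5,-0.75,0,0,0,-0.28,0],[-0.5,-0.75,0,0,0,-0.28,0],[-0.5,-0.75,0,0,0,-0.28,0],[-0.5,-0.75,0,0,0,-0.28,0],[-0.5,-0.75,0,0,0,-0.28,0],[-0.5,-0.75,0,0,0,-0.28,0],[-0.5,-0.75,0,0,0,-0.28,0]]])

```text
t: 1.4
tcp_pos: [0.4127, 0.089, 0.4049]
ee_rot: [0.363, 3.12, 0.0]
contact_force: [0.8, 0.8, 0.2]
finger_gap: 0.0925
gripper_force: 0.0
```

drive_tool(commands=[[[-0.5,-0.75,0,0,0,-0.28,0],[-0.5,-0.75,0,0,0,-0.28,0],[-0.5,-0.75,0,0,0,-0.28,0],[-0.5,-0.75,0,0,0,-0.28,0],[0,0,0,0,0,0,0]]])

```text
t: 2.02
tcp_pos: [0.4946, -0.1123, 0.4039]
ee_rot: [-0.247, -3.13, 0.0]
contact_force: [0.4, 0.2, -0.6]
finger_gap: 0.0928
gripper_force: 0.0
```

```bash
cat > look.py <<'E'
import sys
from h import *
from plant import capture
from go import grasp
n=sys.argv[1];c=capture(sys.argv[2] if len(sys.argv)>2 else "wrist");np.savez(n+".npz",**c)
cv2.imwrite(f"pics/{n}.png",c["image"][:,:,::-1])
g,m,o=grasp();print("t",o["t"],"grasp",g.round(4),"x",m[:,0].round(3),"z",m[:,2].round(3),"gap",o["finger_gap"].round(4),"f",o["contact_force"].round(1),"q",o["joint_positions"].round(2))
E
python3 look.py w1
```

```text
Traceback (most recent call last):
  File "look.py", line 7, in <module>
    g,m,o=grasp();print("t",o["t"],"grasp",g.round(4),"x",m[:,0].round(3),"z",m[:,2].round(3),"gap",o["finger_gap"].round(4),"f",o["contact_force"].round(1),"q",o["joint_positions"].round(2))
                                                                                                    ^^^^^^^^^^^^^^^^^^^^^
AttributeError: 'float' object has no attribute 'round'
```

View pics/w1.png

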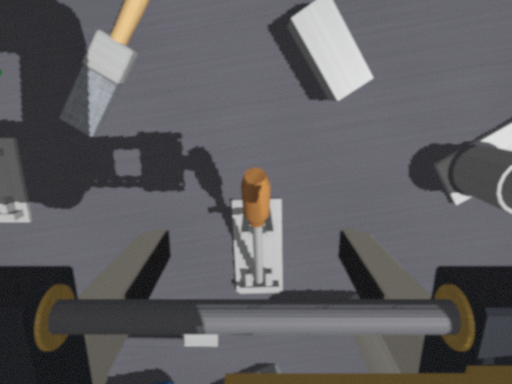

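The wrist view shows the long file's handle around (256,197), its blade down to (260,280), and the rest's foot centred near (258,245). It lies between the open fingers.

```bash
sed -i 's/o\["finger_gap"\].round(4)/round(o["finger_gap"],4)/' look.py
cat > meas.py <<'E'
import sys
from h import *
from scipy.optimize import brentq
from go import grasp
def measure(n,z):
    c=load(n);m=cv2.inRange(cv2.cvtColor(c["image"],cv2.COLOR_RGB2HSV),(3,110,40),(14,255,255));m[290:]=0
    k,l,s,ce=cv2.connectedComponentsWithStats(m)
    i=1+min(range(k-1),key=lambda j:np.hypot(*(ce[j+1]-[256,200]))+(1e3 if s[j+1,4]<150 else 0))
    p=np.argwhere(l==i)[:,::-1].astype(float);v=np.linalg.svd(p-p.mean(0),full_matrices=0)[2][0]
    a=p.mean(0);G=plane(c,a,z)[0]
    nn=np.cross(rays(c,a)[0],rays(c,a+v*30)[0])
    u=lambda y:np.array([np.cos(.6109)*np.cos(y),np.cos(.6109)*np.sin(y),np.sin(.6109)])
    y=brentq(lambda y:nn@u(y),np.radians(140),np.radians(205))
    print("px",a.round(1),"area",len(p),"rows",p[:,1].min(),p[:,1].max(),"G",G.round(4),"yaw",np.degrees(y).round(1))
measure(sys.argv[1],float(sys.argv[2]));g,m,o=grasp();print(g.round(4),o["joint_positions"].round(2),o["t"])
E
python3 meas.py w1 .107
```

```text
px [249.3 194.9] area 347 rows 168.0 226.0 G [ 0.4997 -0.1159  0.107 ] yaw 169.7
[ 0.4939 -0.1108  0.2371] [-0.27 -0.26  1.8   0.    1.6  -1.69] 2.075
```

```bash
sed -i 's/(3,110,40),(14,255,255)/(3,110,30),(19,255,255)/' meas.py; python3 meas.py w1 .107; python3 go.py .504 -.111 .17 170.5 0 4
```

```text
px [255.8 196.2] area 1317 rows 168.0 226.0 G [ 0.5017 -0.1105  0.107 ] yaw 172.9
[ 0.4939 -0.1108  0.2371] [-0.27 -0.26  1.8   0.    1.6  -1.69] 2.075
t 2.08 row [-0.04  0.01  0.28] [ 0.   -0.01  0.03] x 4
```

```bash
python3 go.py .503 -.1105 .106 172 0 4
```

```text
t 2.08 row [-0.04  0.01  0.55] [ 0.   -0.01 -0.06] x 4
```

drive_tool(commands=[[[-0.04,0.01,0.55,0,0,-0.06,0],[-0.04,0.01,0.55,0,0,-0.06,0],[-0.04,0.01,0.55,0,0,-0.06,0],[-0.04,0.01,0.55,0,0,-0.06,0],[0,0,0,0,0,0,0],[0,0,0,0,0,0,1],[0,0,0,0,0,0,1],[0,0,0,0,0,0,1],[0,0,0,0,0,0,1],[0,0,0,0,0,0,1]]], squeeze=50)

```text
t: 3.32
tcp_pos: [0.5038, -0.1088, 0.2729]
ee_rot: [0.216, 3.134, -0.0]
contact_force: [0.1, -0.1, -0.3]
finger_gap: 0.0476
gripper_force: 0.0
```

```bash
python3 look.py w2; python3 go.py .503 -.1105 .106 172 0 1
```

```text
t 3.375 grasp [ 0.5037 -0.1088  0.1058] x [-0.991  0.137  0.   ] z [-0.  0. -1.] gap 0.0434 f [-0.9  0.2  0.4] q [-0.26 -0.17  1.94  0.    1.37 -1.7 ]
t 3.38 row [ 0.01 -0.03 -0.  ] [ 0.   -0.    0.03] x 1
```

drive_tool(commands=[[[0,0,0,0,0,0,1],[0,0,0,0,0,0,1],[0,0,0,0,0,0,1],[0,0,0,0,0,0,1],[0,0,-0.3,0,0,0,1],[0,0,-0.4,0,0,0,1],[0,0,-0.5,0,0,0,1],[0,0,-0.6,0,0,0,1],[0,0,-0.6,0,0,0,1],[0,0,0,0,0,0,1]]])

```text
t: 4.62
tcp_pos: [0.5036, -0.1088, 0.4208]
ee_rot: [0.216, 3.129, -0.002]
contact_force: [0.1, -0.4, 0.4]
finger_gap: 0.0236
gripper_force: 49.9
```

```bash
python3 look.py w3; python3 look.py s3 scene
python3 - <<'E'
from h import *
a=cv2.imread("pics/w3.png"); b=cv2.imread("pics/s3.png")[90:270,150:350]
cv2.imwrite("pics/v3.png",np.hstack([cv2.resize(a,(400,300)),cv2.resize(b,(400,300),interpolation=cv2.INTER_CUBIC)]))
E
```

```text
t 4.675 grasp [ 0.504  -0.1089  0.2516] x [-0.991  0.137 -0.002] z [ 0.002 -0.001 -1.   ] gap 0.024 f [ 0.2  0.  -1.9] q [-0.26 -0.24  1.76 -0.    1.62 -1.7 ]
t 4.725 grasp [ 0.5036 -0.1088  0.2501] x [-0.991  0.137 -0.   ] z [ 0. -0. -1.] gap 0.0238 f [ 0.6  0.1 -1.7] q [-0.26 -0.24  1.76 -0.    1.62 -1.7 ]
```

View pics/v3.png

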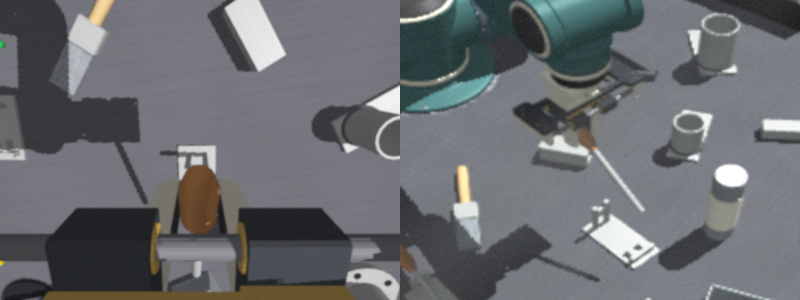

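The left panel shows the handle held between the pads. The scene crop shows the file lifted clear, with its tip at crop (642,210) and the rest empty.

Run:
```python
from h import *
from go import grasp
g,m,o=grasp();c=load("s3")
for px in((271,216),(270.3,215)):
    d=rays(c,px)[0];n=m[:,1];s=(n@(g-c["position"]))/(n@d);P=c["position"]+s*d
    q=m.T@(P-g);print("tip",P.round(4),"in tool",q.round(4),"L",np.linalg.norm(q).round(4),"angle below",np.degrees(np.arctan2(q[2],-q[0])).round(1))
```

```text
tip [ 0.6399 -0.1277  0.155 ] in tool [-0.1375  0.      0.0952] L 0.1672 angle below 34.7
tip [ 0.6367 -0.1272  0.1569] in tool [-0.1343  0.      0.0932] L 0.1635 angle below 34.8
```

```bash
python3 go.py .474 .340 .32 137 0 10
```

```text
t 4.72 row [ 0.35  0.68 -0.12] [-0.    0.    0.88] x 10
```

drive_tool(commands=[[[0,0,-0.6,0,0,0,1],[0,0,-0.5,0,0,0,1],[0.4,0.75,0,0,0,0.95,1],[0.4,0.75,0,0,0,0.95,1],[0.4,0.75,0,0,0,0.95,1],[0.35,0.7,0,0,0,0.95,1],[0.35,0.7,0,0,0,0.95,1],[0.35,0.7,0,0,0,0.95,1],[0.35,0.7,0,0,0,0.95,1],[0.35,0.7,0,0,0,0.95,1]]])

```text
t: 5.98
tcp_pos: [0.4616, 0.2732, 0.4818]
ee_rot: [-1.032, -2.966, 0.002]
contact_force: [-0.3, -1.3, -0.4]
finger_gap: 0.0239
gripper_force: 49.9
```

```bash
python3 go.py .474 .340 .31 137 0 2
```

```text
t 5.97 row [0.27 0.5  0.04] [-0.01 -0.    0.58] x 2
```

drive_tool(commands=[[[0.25,0.45,0.05,0,0,0.55,1],[0.25,0.45,0.05,0,0,0.55,1],[0,0,0,0,0,0,1]]])

```text
t: 6.35
tcp_pos: [0.4731, 0.3339, 0.4746]
ee_rot: [-1.14, -2.925, 0.004]
contact_force: [-0.0, -0.5, -0.8]
finger_gap: 0.0239
gripper_force: 49.9
```

```bash
python3 look.py w4
```

```text
t 6.4 grasp [0.4727 0.3326 0.3082] x [-0.736  0.677  0.001] z [-0.002 -0.002 -1.   ] gap 0.0239 f [ 0.8 -0.3 -1.3] q [ 0.57 -0.1   1.55 -0.    1.7  -0.26]
```

View pics/w4.png

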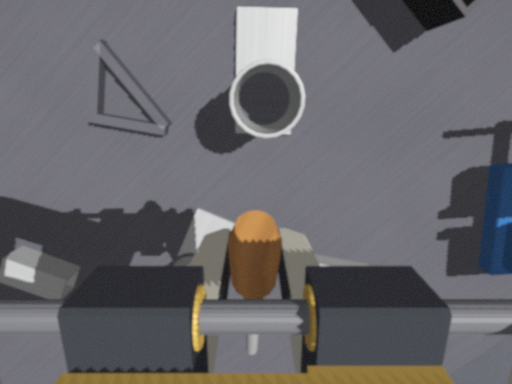

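The tall pot's rim is centred at (267,98), and its foot plate points almost straight up the image, with end corners at (237,7) and (298,9).

Run:
```python
from h import *
c=load("w4");rim=plane(c,[(267.3,98.5)],.122)[0];e=plane(c,[(237,7.5),(298,9)],.008);d=e.mean(0)-rim
f=plane(c,[(230,98.5),(305,98.5)],.122);print("diam",np.linalg.norm(f[0]-f[1]))
n=e[1]-e[0];print(rim.round(4),"footlen",np.hypot(*d[:2]).round(4),"foot yaw",np.degrees(np.arctan2(d[1],d[0])).round(1),"edge",(np.degrees(np.arctan2(n[1],n[0]))+90).round(1),"w",np.linalg.norm(n).round(4))
# side edges of plate
s=plane(c,[(237,8),(236.5,72),(298,10),(295,72)],.008)
for a,b in((1,0),(3,2)):
    v=s[b]-s[a];print(np.degrees(np.arctan2(v[1],v[0])).round(1))
```

```text
diam 0.07269912932184606
[0.4262 0.3951 0.122 ] footlen 0.1044 foot yaw 135.6 edge 136.1 w 0.074
136.0
136.4
```

```bash
python3 go.py .3967 .4236 .32 136 33 9
```

```text
t 6.4 row [0.04 0.02 0.04] [-0.02  0.92  0.04] x 9
```

drive_tool(commands=[[[0.04,0.02,0.04,-0.02,0.92,0.04,1],[0.04,0.02,0.04,-0.02,0.92,0.04,1],[0.04,0.02,0.04,-0.02,0.92,0.04,1],[0.04,0.02,0.04,-0.02,0.92,0.04,1],[0.04,0.02,0.04,-0.02,0.92,0.04,1],[0.04,0.02,0.04,-0.02,0.92,0.04,1],[0.04,0.02,0.04,-0.02,0.92,0.04,1],[0.04,0.02,0.04,-0.02,0.92,0.04,1],[0.04,0.02,0.04,-0.02,0.92,0.04,1],[0,0,0,0,0,0,1]]])

```text
t: 7.65
tcp_pos: [0.4616, 0.3573, 0.4612]
ee_rot: [-0.975, -2.402, -0.296]
contact_force: [0.4, 0.5, -1.3]
finger_gap: 0.024
gripper_force: 49.9
```

```bash
python3 look.py s5 scene; python3 go.py .3967 .4236 .27 136 33 3;  python3 go.py .3967 .4236 .18 136 33 5
python3 - <<'E'
from h import *
b=cv2.imread("pics/s5.png")[30:180,220:370]
cv2.imwrite("pics/v5.png",cv2.resize(b,(600,600),interpolation=cv2.INTER_CUBIC))
c=load("s5");print(proj(c,[(.4262,.3951,.122),(.4262+.022*.72,.3951-.022*.695,.165)])-[220,30])
E
```

```text
t 7.7 grasp [0.3968 0.4214 0.3214] x [-0.602  0.583  0.545] z [-0.388  0.383 -0.838] gap 0.0242 f [ 0.6 -1.1 -1.1] q [ 0.51 -0.06  1.56  0.57  1.78 -0.21]
t 7.7 row [-0.15  0.01  0.24] [ 0.03 -0.   -0.01] x 3
t 7.7 row [-0.25  0.01  0.4 ] [ 0.02 -0.   -0.  ] x 5
[[90.82265404 74.25423018]
 [93.17238103 69.53694431]]
```

View pics/v5.png

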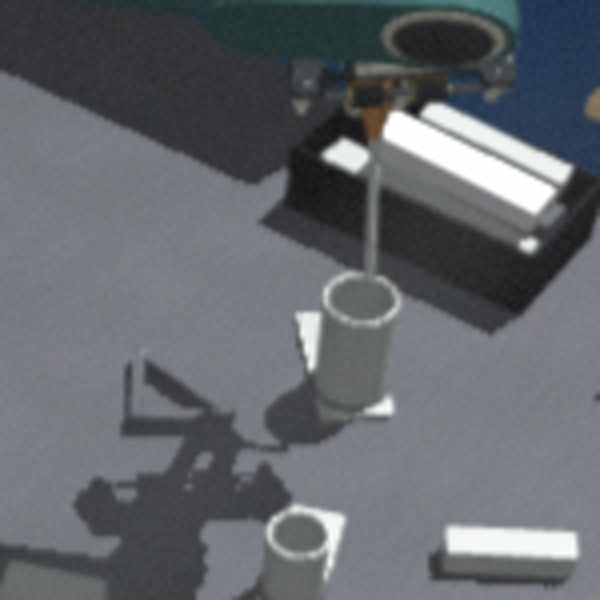

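The tip is at crop (371,276), above the pot's mouth and within 1 px of where I predicted. Lowering now.

drive_tool(commands=[[[-0.25,0.01,0.4,0,0,0,1],[-0.25,0.01,0.4,0,0,0,1],[-0.25,0.01,0.4,0,0,0,1],[-0.25,0.01,0.4,0,0,0,1],[-0.22,0.01,0.35,0,0,0,1],[0,0,0,0,0,0,1]]])

```text
t: 8.45
tcp_pos: [0.462, 0.3623, 0.3219]
ee_rot: [-0.975, -2.401, -0.293]
contact_force: [0.9, 0.2, -0.7]
finger_gap: 0.0241
gripper_force: 49.9
```

```bash
python3 look.py w6
```

```text
t 8.5 grasp [0.3972 0.4265 0.1836] x [-0.602  0.583  0.546] z [-0.389  0.384 -0.838] gap 0.0241 f [-0.9  0.9 -1.9] q [ 0.52 -0.    1.73  0.55  1.59 -0.32]
```

drive_tool(commands=[[[-0.03,0,0.04,0,0,0,1],[-0.03,0,0.04,0,0,0,1],[0,0,0,0,0,0,1]]])

```text
t: 8.88
tcp_pos: [0.4624, 0.3623, 0.3178]
ee_rot: [-0.974, -2.402, -0.296]
contact_force: [-0.3, 0.0, -0.4]
finger_gap: 0.0238
gripper_force: 49.9
```

```bash
python3 look.py w6
```

```text
t 8.925 grasp [0.3976 0.4264 0.178 ] x [-0.602  0.582  0.546] z [-0.389  0.384 -0.838] gap 0.0239 f [-0.3 -0.4 -0.8] q [ 0.52 -0.    1.74  0.55  1.58 -0.33]
```

drive_tool(commands=[[[-0.03,-0.02,0.04,0,0,0,1],[-0.03,-0.02,0.04,0,0,0,1],[0,0,0,0,0,0,1]]])

```text
t: 9.3
tcp_pos: [0.461, 0.3602, 0.3113]
ee_rot: [-0.974, -2.402, -0.295]
contact_force: [0.1, 0.0, -1.6]
finger_gap: 0.0239
gripper_force: 49.9
```

drive_tool(commands=[[[-0.02,0,0.03,0,0,0,1],[-0.02,0,0.03,0,0,0,1],[0,0,0,0,0,0,1]]])

```text
t: 9.68
tcp_pos: [0.4611, 0.3603, 0.3071]
ee_rot: [-0.974, -2.402, -0.296]
contact_force: [0.7, 0.6, -1.2]
finger_gap: 0.024
gripper_force: 49.9
```

```bash
python3 look.py w6
```

```text
t 9.725 grasp [0.3962 0.4245 0.1674] x [-0.602  0.582  0.547] z [-0.389  0.384 -0.837] gap 0.0236 f [-0.5 -0.6 -2. ] q [ 0.51  0.    1.75  0.55  1.57 -0.34]
```

drive_tool(commands=[[[-0.02,0,0.03,0,0,0,1],[0,0,0,0,0,0,1]]])

```text
t: 9.98
tcp_pos: [0.4611, 0.3605, 0.3057]
ee_rot: [-0.973, -2.402, -0.297]
contact_force: [-0.9, 0.7, 5.0]
finger_gap: 0.0239
gripper_force: 49.9
```

drive_tool(commands=[[[-0.02,0,0.03,0,0,0,1],[0,0,0,0,0,0,1]]])

```text
t: 10.22
tcp_pos: [0.461, 0.3609, 0.3048]
ee_rot: [-0.972, -2.401, -0.3]
contact_force: [-4.4, 4.6, 15.6]
finger_gap: 0.0234
gripper_force: 50.0
```

drive_tool(commands=[[[-0.02,0,0.03,0,0,0,1],[0,0,0,0,0,0,1]]])

```text
t: 10.48
tcp_pos: [0.461, 0.3612, 0.3041]
ee_rot: [-0.971, -2.401, -0.303]
contact_force: [-7.9, 4.9, 24.7]
finger_gap: 0.0239
gripper_force: 50.1
```

```bash
python3 go.py .3939 .4263 .1635 136 29 3
```

```text
t 10.47 row [0.08 0.   0.01] [ 0.05 -0.36  0.01] x 3
```

drive_tool(commands=[[[0.02,0,-0.03,0,0,0,1],[0.08,0,0,0,-0.36,0,1],[0.08,0,0,0,-0.36,0,1],[0.08,0,0.01,0,-0.36,0,1],[0,0,0,0,0,0,1]]])

```text
t: 11.1
tcp_pos: [0.4519, 0.3692, 0.31]
ee_rot: [-1.001, -2.47, -0.263]
contact_force: [0.0, 0.5, 0.1]
finger_gap: 0.0236
gripper_force: 49.9
```

```bash
python3 look.py w7; python3 look.py s7 scene
```

```text
t 11.15 grasp [0.3948 0.4257 0.1635] x [-0.63   0.609  0.482] z [-0.343  0.339 -0.876] gap 0.0241 f [-0.5  0.9 -0.6] q [ 0.55 -0.01  1.75  0.49  1.54 -0.3 ]
t 11.2 grasp [0.3948 0.4256 0.1634] x [-0.629  0.61   0.482] z [-0.343  0.339 -0.876] gap 0.024 f [-0.1  2.  -0.3] q [ 0.55 -0.01  1.75  0.49  1.54 -0.3 ]
```

drive_tool(commands=[[[-0.015,0,0.03,0,0,0,1],[0,0,0,0,0,0,1]]])

```text
t: 11.45
tcp_pos: [0.4521, 0.3692, 0.3083]
ee_rot: [-1.002, -2.469, -0.265]
contact_force: [-1.7, 2.9, 3.8]
finger_gap: 0.0238
gripper_force: 49.9
```

drive_tool(commands=[[[-0.008,0,0.015,0,0,0,1],[0,0,0,0,0,0,1]]])

```text
t: 11.7
tcp_pos: [0.4521, 0.3694, 0.3078]
ee_rot: [-1.001, -2.469, -0.266]
contact_force: [-4.9, 3.0, 9.6]
finger_gap: 0.0242
gripper_force: 49.9
```

drive_tool(commands=[[[0,0,0,0,0,0,0.4],[0,0,0,0,0,0,0.4],[0,0,0,0,0,0,0.4],[0,0,0,0,0,0,0.4],[0,0,0,0,0,0,0.4],[0,0,-0.3,0,0,0,0.3],[0,0,-0.6,0,0,0,0.1],[0,0,-0.8,0,0,0,0],[0,0,-0.8,0,0,0,0],[0,0,-0.3,0,0,0,0]]])

```text
t: 12.95
tcp_pos: [0.5103, 0.311, 0.4579]
ee_rot: [-1.003, -2.472, -0.268]
contact_force: [0.3, 0.6, -0.9]
finger_gap: 0.0927
gripper_force: 0.0
```

```bash
python3 look.py w8; python3 look.py s8 scene;python3 look.py t8 top
python3 - <<'E'
from h import *
b=cv2.imread("pics/s8.png")[60:180,240:360];a=cv2.imread("pics/w8.png")
cv2.imwrite("pics/v8.png",np.hstack([cv2.resize(a,(400,300)),cv2.resize(b,(400,400),interpolation=cv2.INTER_CUBIC)[:300]]))
E
```

```text
t 13.0 grasp [0.4539 0.3678 0.3118] x [-0.631  0.61   0.48 ] z [-0.339  0.341 -0.877] gap 0.0929 f [-1.2 -0.3  1.4] q [ 0.42 -0.03  1.53  0.48  1.81 -0.31]
t 13.05 grasp [0.4533 0.3683 0.3096] x [-0.63   0.61   0.481] z [-0.34   0.34  -0.877] gap 0.0929 f [-0.7 -0.4 -0.3] q [ 0.42 -0.03  1.53  0.48  1.8  -0.31]
t 13.1 grasp [0.4526 0.3686 0.3078] x [-0.629  0.61   0.482] z [-0.342  0.339 -0.876] gap 0.0934 f [-0.2 -0.1 -0.5] q [ 0.42 -0.03  1.53  0.48  1.8  -0.31]
```

View pics/v8.png

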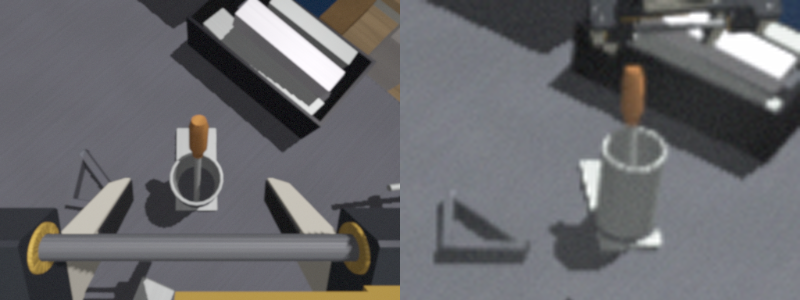

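The long file stands in the tall pot. It leans over the foot plate (left panel, handle at (198,135) above the plate), and the pot hasn't moved. Now the short file.

```bash
python3 go.py .41 .05 .30 155 10 7; python3 go.py .376 -.402 .24 170 0 14
```

```text
t 13.1 row [-0.22 -0.63 -0.12] [ 0.24 -0.66 -0.65] x 7
t 13.1 row [-0.27 -0.84 -0.04] [ 0.16 -0.5  -0.6 ] x 14
```

drive_tool(commands=[[[-0.22,-0.63,-0.12,0.24,-0.66,-0.65,0],[-0.22,-0.63,-0.12,0.24,-0.66,-0.65,0],[-0.22,-0.63,-0.12,0.24,-0.66,-0.65,0],[-0.22,-0.63,-0.12,0.24,-0.66,-0.65,0],[-0.22,-0.63,-0.12,0.24,-0.66,-0.65,0],[-0.22,-0.63,-0.12,0.24,-0.66,-0.65,0],[-0.22,-0.63,-0.12,0.24,-0.66,-0.65,0]]])

```text
t: 13.98
tcp_pos: [0.4379, 0.0374, 0.4637]
ee_rot: [-0.636, -2.899, -0.054]
contact_force: [0.9, -0.4, 0.2]
finger_gap: 0.0929
gripper_force: 0.0
```

```bash
python3 go.py .376 -.402 .22 170 0 9
```

```text
t 13.97 row [-0.16 -0.81  0.12] [ 0.03 -0.28 -0.41] x 9
```

drive_tool(commands=[[[-0.16,-0.81,0.12,0.03,-0.28,-0.41,0],[-0.16,-0.81,0.12,0.03,-0.28,-0.41,0],[-0.16,-0.81,0.12,0.03,-0.28,-0.41,0],[-0.16,-0.81,0.12,0.03,-0.28,-0.41,0],[-0.16,-0.81,0.12,0.03,-0.28,-0.41,0],[-0.16,-0.81,0.12,0.03,-0.28,-0.41,0],[-0.16,-0.81,0.12,0.03,-0.28,-0.41,0],[-0.16,-0.81,0.12,0.03,-0.28,-0.41,0],[-0.16,-0.81,0.12,0.03,-0.28,-0.41,0],[0,0,0,0,0,0,0]]])

```text
t: 15.22
tcp_pos: [0.3764, -0.402, 0.3869]
ee_rot: [-0.279, -3.127, -0.01]
contact_force: [0.5, 0.7, 0.7]
finger_gap: 0.093
gripper_force: 0.0
```

```bash
python3 look.py w9; python3 meas.py w9 .085; python3 go.py .388 -.4036 .085 170 0 4
```

```text
t 15.275 grasp [ 0.3765 -0.3996  0.2207] x [-0.984  0.177  0.002] z [-0.001  0.007 -1.   ] gap 0.0932 f [ 0.6 -0.5  0. ] q [-0.86 -0.15  1.73  0.    1.57 -2.26]
px [251.7 200.8] area 1168 rows 175.0 228.0 G [ 0.3888 -0.403   0.085 ] yaw 170.6
[ 0.3765 -0.3996  0.2207] [-0.86 -0.15  1.73  0.    1.57 -2.26] 15.275
t 15.28 row [-0.05 -0.01  0.57] [ 0.02 -0.01 -0.01] x 4
```

drive_tool(commands=[[[-0.05,-0.01,0.57,0,0,0,0],[-0.05,-0.01,0.57,0,0,0,0],[-0.05,-0.01,0.57,0,0,0,0],[-0.05,-0.01,0.57,0,0,0,0],[0,0,0,0,0,0,1],[0,0,0,0,0,0,1],[0,0,0,0,0,0,1],[0,0,0,0,0,0,1],[0,0,0,0,0,0,1],[0,0,0,0,0,0,1]]])

```text
t: 16.52
tcp_pos: [0.3882, -0.4044, 0.2535]
ee_rot: [0.278, 3.128, 0.006]
contact_force: [0.8, -0.1, -0.4]
finger_gap: 0.0374
gripper_force: 0.0
```

drive_tool(commands=[[[0,0,0,0,0,0,1],[0,0,0,0,0,0,1],[0,0,0,0,0,0,1],[0,0,0,0,0,0,1],[0,0,-0.3,0,0,0,1],[0,0,-0.5,0,0,0,1],[0,0,-0.7,0,0,0,1],[0,0,-0.8,0,0,0,1],[0,0,-0.8,0,0,0,1],[0,0,0,0,0,0,1]]])

```text
t: 17.77
tcp_pos: [0.3877, -0.4048, 0.4447]
ee_rot: [0.277, 3.123, -0.002]
contact_force: [0.9, -0.1, -1.0]
finger_gap: 0.0241
gripper_force: 50.0
```

```bash
python3 look.py s10 scene
python3 - <<'E'
from h import *
from go import grasp
g,m,o=grasp();c=load("s10");b=load("s8")
L=np.arange(.10,.15,.002);q=np.c_[-L*np.cos(.611),0*L,L*np.sin(.611)];P=g+q@m.T;px=proj(c,P)
# brightness along the expected blade line, against the earlier picture
for l,(u,v) in zip(L,px):
    print(round(l,3),(u.round(1),v.round(1)),c["image"][int(v+.5),int(u+.5)].mean().round(),b["image"][int(v+.5),int(u+.5)].mean().round())
x0,y0=px.mean(0).astype(int);np.savetxt("c.txt",[x0,y0])
E
```

```text
t 17.825 grasp [ 0.3884 -0.4046  0.2748] x [-0.984  0.176 -0.004] z [ 0.004  0.001 -1.   ] gap 0.024 f [-0.3  0.5 -3.2] q [-0.85 -0.14  1.64  0.    1.64 -2.25]
0.1 (np.float64(157.9), np.float64(238.3)) 219.0 125.0
0.102 (np.float64(158.3), np.float64(238.9)) 202.0 125.0
0.104 (np.float64(158.7), np.float64(239.5)) 210.0 126.0
0.106 (np.float64(159.1), np.float64(240.1)) 210.0 126.0
0.108 (np.float64(159.5), np.float64(240.7)) 217.0 128.0
0.11 (np.float64(159.9), np.float64(241.3)) 217.0 128.0
0.112 (np.float64(160.3), np.float64(241.9)) 201.0 130.0
0.114 (np.float64(160.7), np.float64(242.5)) 212.0 128.0
0.116 (np.float64(161.1), np.float64(243.1)) 212.0 128.0
0.118 (np.float64(161.5), np.float64(243.8)) 216.0 130.0
0.12 (np.float64(161.9), np.float64(244.4)) 216.0 130.0
0.122 (np.float64(162.3), np.float64(245.0)) 201.0 128.0
0.124 (np.float64(162.7), np.float64(245.6)) 214.0 129.0
0.126 (np.float64(163.1), np.float64(246.2)) 214.0 129.0
0.128 (np.float64(163.5), np.float64(246.8)) 195.0 127.0
0.13 (np.float64(163.9), np.float64(247.4)) 207.0 130.0
0.132 (np.float64(164.3), np.float64(248.0)) 170.0 130.0
0.134 (np.float64(164.7), np.float64(248.6)) 133.0 129.0
0.136 (np.float64(165.1), np.float64(249.2)) 133.0 129.0
0.138 (np.float64(165.5), np.float64(249.8)) 129.0 128.0
0.14 (np.float64(165.9), np.float64(250.4)) 129.0 127.0
0.142 (np.float64(166.3), np.float64(251.0)) 128.0 128.0
0.144 (np.float64(166.6), np.float64(251.6)) 132.0 130.0
0.146 (np.float64(167.0), np.float64(252.2)) 132.0 130.0
0.148 (np.float64(167.4), np.float64(252.8)) 130.0 128.0
```

```bash
python3 go.py .563 .073 .31 114 0 14; python3 -c "
from h import *
print(tri((load('scene0'),load('top0')),(np.array((492,305))*.64,np.array((371,228))*.64)))"
```

```text
t 17.82 row [ 0.17  0.61 -0.04] [0. 0. 1.] x 14
[ 0.71067628 -0.00317636  0.19295884]
```

drive_tool(commands=[[[0.17,0.61,-0.04,0,0,1,1],[0.17,0.61,-0.04,0,0,1,1],[0.17,0.61,-0.04,0,0,1,1],[0.17,0.61,-0.04,0,0,1,1],[0.17,0.61,-0.04,0,0,1,1],[0.17,0.61,-0.04,0,0,1,1],[0.17,0.61,-0.04,0,0,1,1],[0.17,0.61,-0.04,0,0,1,1],[0.17,0.61,-0.04,0,0,1,1],[0.17,0.61,-0.04,0,0,1,1]]])

```text
t: 19.08
tcp_pos: [0.4691, -0.0403, 0.4639]
ee_rot: [-1.334, -2.843, -0.006]
contact_force: [-0.5, -0.7, -0.8]
finger_gap: 0.0238
gripper_force: 50.0
```

drive_tool(commands=[[[0.17,0.61,-0.04,0,0,1,1],[0.17,0.61,-0.04,0,0,1,1],[0.17,0.61,-0.04,0,0,1,1],[0.17,0.61,-0.04,0,0,1,1],[0,0,0,0,0,0,1]]])

```text
t: 19.7
tcp_pos: [0.5686, 0.0749, 0.473]
ee_rot: [-1.711, -2.631, -0.004]
contact_force: [0.0, -0.5, -1.1]
finger_gap: 0.024
gripper_force: 50.0
```

```bash
python3 look.py w11
```

```text
t 19.75 grasp [0.5677 0.0745 0.3064] x [-0.406  0.914  0.003] z [-0.001  0.003 -1.   ] gap 0.0237 f [ 0.1 -0.2 -1.9] q [ 0.08 -0.12  1.56  0.    1.69 -0.33]
```

View pics/w11.png

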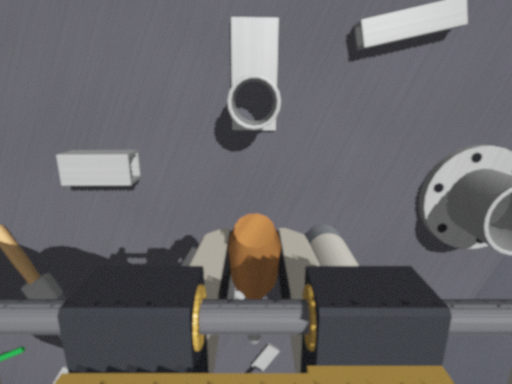

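The short pot's rim is centred at (254,102). Its foot plate points straight up the image, with end corners at (232,17) and (279,17).

Run:
```python
from h import *
from go import go
c=load("w11");rim=plane(c,[(254,102.5)],.084)[0];e=plane(c,[(232,17),(279,17.3)],.008);d=e.mean(0)-rim
f=plane(c,[(227.5,102.5),(280.5,102.5)],.084);print("diam",np.linalg.norm(f[0]-f[1]))
n=e[1]-e[0];y1=np.degrees(np.arctan2(d[1],d[0]));y2=np.degrees(np.arctan2(n[1],n[0]))+90
print(rim.round(4),"footlen",np.hypot(*d[:2]).round(4),"yaws",y1,y2,"w",np.linalg.norm(n).round(4))
y=(y1+y2)/2;h=np.array([np.cos(np.radians(y)),np.sin(np.radians(y))]);print(y,h)
g=rim[:2]+.0357*h;print("entry",g);go([*g,.25],y,32,9)
g=rim[:2]+.0440*h;print("lean28",g)
```

```text
diam 0.05723142231331633
[0.5402 0.1422 0.084 ] footlen 0.0992 yaws 112.76370434318913 113.56546897284824 w 0.0573
113.16458665801869 [-0.39337374  0.91937865]
entry [0.52610673 0.17505151]
t 19.75 row [-0.    0.    0.16] [-0.01  0.88  0.02] x 9
lean28 [0.52284173 0.18268236]
```

drive_tool(commands=[[[0,0,0.16,-0.01,0.88,0.02,1],[0,0,0.16,-0.01,0.88,0.02,1],[0,0,0.16,-0.01,0.88,0.02,1],[0,0,0.16,-0.01,0.88,0.02,1],[0,0,0.16,-0.01,0.88,0.02,1],[0,0,0.16,-0.01,0.88,0.02,1],[0,0,0.16,-0.01,0.88,0.02,1],[0,0,0.16,-0.01,0.88,0.02,1],[0,0,0.16,-0.01,0.88,0.02,1],[0,0,0,0,0,0,1]]])

```text
t: 21.0
tcp_pos: [0.5589, 0.0922, 0.3913]
ee_rot: [-1.459, -2.211, -0.421]
contact_force: [-0.5, 0.1, -1.2]
finger_gap: 0.0235
gripper_force: 50.0
```

```bash
python3 look.py s12 scene; python3 go.py .5261 .1751 .148 113.2 32 5
python3 - <<'E'
from h import *
from go import grasp
g,m,o=grasp();c=load("s12");b=load("scene0")
L=np.arange(.108,.142,.002);q=np.c_[-L*np.cos(.611),0*L,L*np.sin(.611)];P=g+q@m.T;px=proj(c,P)
print("tip",P[11])
for l,(u,v) in zip(L,px):
    print(round(l,3),u.round(1),v.round(1),[int(abs(c["image"][int(v+.5),int(u+.5)+k].astype(int)-b["image"][int(v+.5),int(u+.5)+k]).mean()) for k in range(-4,5)])
E
```

```text
t 21.05 grasp [0.5253 0.1734 0.25  ] x [-0.336  0.781  0.526] z [-0.202  0.486 -0.85 ] gap 0.024 f [ 0.  -0.1 -1.1] q [ 0.02 -0.07  1.68  0.52  1.73 -0.35]
t 21.05 row [-0.18  0.01  0.29] [0.02 0.01 0.  ] x 5
tip [0.54597792 0.12640669 0.13054195]
0.108 295.9 152.4 [2, 3, 15, 16, 5, 4, 5, 1, 0]
0.11 295.8 152.9 [1, 4, 18, 15, 3, 4, 3, 1, 0]
0.112 295.7 153.4 [1, 4, 18, 15, 3, 4, 3, 1, 0]
0.114 295.6 153.9 [1, 11, 20, 12, 5, 2, 0, 2, 1]
0.116 295.5 154.4 [0, 1, 11, 20, 12, 5, 2, 0, 2]
0.118 295.4 155.0 [0, 3, 26, 30, 14, 2, 0, 2, 1]
0.12 295.3 155.5 [0, 3, 26, 30, 14, 2, 0, 2, 1]
0.122 295.2 156.0 [0, 8, 65, 92, 50, 13, 0, 3, 1]
0.124 295.1 156.5 [1, 4, 66, 102, 69, 13, 3, 1, 0]
0.126 295.0 157.1 [1, 4, 66, 102, 69, 13, 3, 1, 0]
0.128 294.9 157.6 [1, 5, 40, 51, 27, 7, 1, 1, 1]
0.13 294.9 158.1 [1, 5, 40, 51, 27, 7, 1, 1, 1]
0.132 294.8 158.6 [1, 0, 1, 2, 0, 1, 1, 0, 0]
0.134 294.7 159.1 [1, 0, 1, 2, 0, 1, 1, 0, 0]
0.136 294.6 159.6 [1, 1, 2, 4, 0, 3, 6, 1, 1]
0.138 294.5 160.2 [0, 1, 1, 2, 4, 0, 3, 6, 1]
0.14 294.4 160.7 [1, 3, 2, 3, 1, 1, 1, 1, 1]
```

The tip is within 1 px of the prediction, so I'll lower it.

drive_tool(commands=[[[-0.18,0.01,0.29,0,0,0,1],[-0.18,0.01,0.29,0,0,0,1],[-0.18,0.01,0.29,0,0,0,1],[-0.18,0.01,0.29,0,0,0,1],[-0.18,0.01,0.29,0,0,0,1],[-0.03,0,0.04,0,0,0,1],[-0.03,0,0.04,0,0,0,1],[0,0,0,0,0,0,1]]])

```text
t: 22.05
tcp_pos: [0.5631, 0.0937, 0.2844]
ee_rot: [-1.459, -2.212, -0.423]
contact_force: [0.3, -0.7, -0.7]
finger_gap: 0.024
gripper_force: 50.0
```

```bash
python3 look.py w13
```

```text
t 22.1 grasp [0.5294 0.1751 0.1426] x [-0.336  0.78   0.527] z [-0.202  0.487 -0.85 ] gap 0.024 f [-0.5 -0.7 -1.4] q [ 0.02 -0.    1.79  0.51  1.57 -0.44]
```

drive_tool(commands=[[[-0.02,0,0.03,0,0,0,1],[-0.02,0,0.03,0,0,0,1],[0,0,0,0,0,0,1]]])

```text
t: 22.48
tcp_pos: [0.563, 0.0936, 0.2794]
ee_rot: [-1.459, -2.211, -0.422]
contact_force: [-0.3, -0.4, -1.5]
finger_gap: 0.0238
gripper_force: 50.0
```

drive_tool(commands=[[[-0.02,-0.05,0.03,0,0,0,1],[0,0,0,0,0,0,1]]])

```text
t: 22.72
tcp_pos: [0.5601, 0.0923, 0.2772]
ee_rot: [-1.459, -2.211, -0.422]
contact_force: [-0.6, -0.0, -1.5]
finger_gap: 0.0237
gripper_force: 50.0
```

drive_tool(commands=[[[-0.02,0,0.03,0,0,0,1],[0,0,0,0,0,0,1]]])

```text
t: 22.98
tcp_pos: [0.5604, 0.0923, 0.275]
ee_rot: [-1.459, -2.211, -0.422]
contact_force: [0.2, -0.1, -0.4]
finger_gap: 0.0239
gripper_force: 50.0
```

drive_tool(commands=[[[-0.01,0,0.02,0,0,0,1],[0,0,0,0,0,0,1]]])

```text
t: 23.22
tcp_pos: [0.5604, 0.0925, 0.2742]
ee_rot: [-1.459, -2.212, -0.423]
contact_force: [-0.3, 1.2, 2.6]
finger_gap: 0.0237
gripper_force: 50.0
```

```bash
python3 go.py .5238 .1804 .130 113.2 27 3
```

```text
t 23.23 row [0.11 0.01 0.03] [ 0.03 -0.4   0.01] x 3
```

drive_tool(commands=[[[0.01,0,-0.02,0,0,0,1],[0.11,0.01,0.02,0,-0.4,0,1],[0.11,0.01,0.03,0,-0.4,0,1],[0.1,0.01,0.03,0,-0.4,0,1],[0,0,0,0,0,0,1]]])

```text
t: 23.85
tcp_pos: [0.5543, 0.1112, 0.2811]
ee_rot: [-1.501, -2.278, -0.368]
contact_force: [-0.3, 0.3, 0.2]
finger_gap: 0.024
gripper_force: 50.0
```

drive_tool(commands=[[[-0.01,0,0.02,0,0,0,1],[0,0,0,0,0,0,1]]])

```text
t: 24.1
tcp_pos: [0.5546, 0.1104, 0.2793]
ee_rot: [-1.502, -2.276, -0.368]
contact_force: [0.0, 1.7, 0.1]
finger_gap: 0.0241
gripper_force: 50.0
```

```bash
python3 look.py w14
```

```text
t 24.15 grasp [0.5256 0.1805 0.1305] x [-0.351  0.819  0.455] z [-0.174  0.42  -0.891] gap 0.0239 f [0.2 2.3 0. ] q [ 0.06 -0.02  1.81  0.45  1.52 -0.4 ]
```

drive_tool(commands=[[[-0.01,0,0.02,0,0,0,1],[0,0,0,0,0,0,1]]])

```text
t: 24.4
tcp_pos: [0.5546, 0.1104, 0.278]
ee_rot: [-1.503, -2.276, -0.368]
contact_force: [0.2, 0.8, -0.0]
finger_gap: 0.024
gripper_force: 50.0
```

drive_tool(commands=[[[-0.01,0,0.02,0,0,0,1],[0,0,0,0,0,0,1]]])

```text
t: 24.65
tcp_pos: [0.5546, 0.1107, 0.2772]
ee_rot: [-1.502, -2.276, -0.369]
contact_force: [-2.0, 3.5, 5.2]
finger_gap: 0.0238
gripper_force: 50.0
```

On the floor (5 N up). Releasing and backing off along the fingers.

drive_tool(commands=[[[0,0,0,0,0,0,0.4],[0,0,0,0,0,0,0.4],[0,0,0,0,0,0,0.4],[0,0,0,0,0,0,0.4],[0,0,0,0,0,0,0.4],[0,0,-0.3,0,0,0,0.3],[0,0,-0.6,0,0,0,0.1],[0,0,-0.8,0,0,0,0],[0,0,-0.8,0,0,0,0],[0,0,-0.5,0,0,0,0]]])

```text
t: 25.9
tcp_pos: [0.5859, 0.0336, 0.4407]
ee_rot: [-1.504, -2.278, -0.37]
contact_force: [-0.1, -0.6, -0.5]
finger_gap: 0.0929
gripper_force: 0.0
```

drive_tool(commands=[[[0,0,-0.5,0,0,0,0],[0,0,0,0,0,0,0],[0,0,0,0,0,0,0],[0,0,0,0,0,0,0]]])

```text
t: 26.4
tcp_pos: [0.5909, 0.0226, 0.4629]
ee_rot: [-1.502, -2.276, -0.367]
contact_force: [0.7, 0.0, 1.2]
finger_gap: 0.0928
gripper_force: 0.0
```

```bash
python3 look.py w15; python3 look.py s15 scene
python3 - <<'E'
from h import *
b=cv2.imread("pics/s15.png")[60:210,215:365];a=cv2.imread("pics/w15.png")
cv2.imwrite("pics/v15.png",np.hstack([cv2.resize(a,(400,300)),cv2.resize(b,(400,400),interpolation=cv2.INTER_CUBIC)[:300]]))
E
```

```text
t 26.45 grasp [0.5617 0.0928 0.3143] x [-0.351  0.818  0.455] z [-0.175  0.42  -0.891] gap 0.0931 f [-1.1 -0.4  0.3] q [-0.08 -0.03  1.52  0.43  1.86 -0.41]
t 26.5 grasp [0.5618 0.0927 0.3144] x [-0.351  0.818  0.455] z [-0.175  0.42  -0.891] gap 0.093 f [0.  0.  0.3] q [-0.08 -0.03  1.52  0.43  1.86 -0.41]
```

View pics/v15.png

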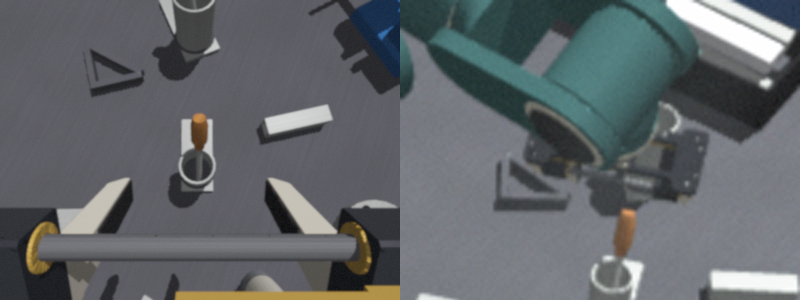

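The short file leans over its foot plate: in the left panel the handle is at (199,132) above the plate and the rim is at (197,167). The gripper is clear, so I'm handing in.

```bash
python3 -c "
from plant import ticket
print(ticket.sign_off())"
```

```text
the job is handed in; nothing more can be done
None
```

Job handed in at about 26.5 s: each file stands blade down at the bottom of its pot, leaning over the foot plate, and the camera views showed no sign that the pots or bystanders had moved.

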